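Block printing jig: load the block, seat the press plate on its pin and hold it down

ROBOT

A 6-joint arm with a two-finger parallel gripper is mounted at the origin on the work surface. World frame = base frame: x ahead of the robot, y to its left, z up, the work surface at z = 0. Lengths are in m, angles in rad, forces in N, time in s.
With the tool pointing down it reaches from about 0.425 to 0.95 m from the base axis. Payload 3.5 kg.
Tool frame: the origin (TCP) lies on the centre line of the jaws, within the pads' length; the fingertips stand 17 mm ahead of it and the grasp point (between the pads) lies 2 mm behind it; z points along the fingers, y is the line along which they close (so a half turn about z gives the same grasp; the last joint's range is limited). The gripper opens to 85 mm and grips with 20 to 120 N. Pads are 22 mm wide; open, the fingers measure 114 mm over their backs; the gripper's body (76 mm by 85 mm) begins 54 mm behind the grasp point. The pads swing forward as they close: fully open they stand 13 mm farther back than shut.
Start: joints at [-1.429, 0.286, 1.577, -0, 1.279, -0.15], TCP at [0.194, -0.646, 0.248] pointing down, gripper open.
Joint ranges: [-2.77, 2.77], [-0.9, 2.22], [0.21, 2.48], [-1.53, 4.67], [0.24, 2.81], [-2.84, 2.84]. Speed limits (rad/s): [2.79, 2.79, 3.14, 3.14, 3.14, 3.14].

INTERFACE

Orientations are given as a unit quaternion [x, y, z, w].
In Python, from plant import ctrl gives the robot as it stands. The module is installed in compiled form; this text tells all that it offers.
- The arm moves only by the tool drive_tool, never from a script. Its argument "moves" is a list of rows, each a list of 3 entries, a list of its own where there are three numbers: the turn, a rotation vector about the tool's x, y, z in rad, then the shift along the tool's x, y, z in m, then the finger opening in m, from 0 to 0.0854. A call has 1 to 5 rows; each row shifts and turns the commanded pose from where the row before left it, along the tool's axes as they then stand; what a row does not reach is not made up. A row lasts 1/8 s, in which the tool goes at most 62.5 mm and 10.7 degrees, less where a joint would pass 70% of its speed; a pose out of reach is approached as far as the arm can. A call with a gripper value outside its range is refused whole. The fingers move at their own pace and stop on an object; "grip_force" is the grip in N (left out, the last holds). Time passes only in rows, so rows that do not move let the fingers close. It gives the time, the measured TCP pose, the force, the opening and the grip force at its end, in the units of the state.
- ctrl.get_state(): the state, without advancing time (a new reading comes with each control period).
- ctrl.read_camera(name): name is "scene" or "top" or "wrist"; returns a dict with "image" (384x512x3 uint8, red, green, blue), "fx", "fy", "cx", "cy" (pixels), "dist" ([k1, k2, p1, p2, k3] as OpenCV has them; the pictures are not rectified), "R" (3x3) and "t" (3): a world point X has camera coordinates R X + t. Camera axes: x right, y down, z forward; pixel columns grow to the right and rows downward; lengths in m; the calibration is good to about 2 mm. A picture is of the moment at which its call begins. There is no depth.
- ctrl.sign_off(): hands the job in; it is judged then, once.
The state is a dict: "time": time; "qpos": joint angles; "dq": joint speeds; "joint_efforts": joint torques, N m; "eef_pos": TCP position; "tcp_rot": TCP orientation; "contact_force": force on the tool from outside, world axes, zero at the start; "wrist_torque": the same for the moment, N m; "opening": opening from 0.0 (shut) to 1.0 (fully open); "finger_force": force on a finger pad.
Only numpy, scipy, OpenCV 4.12 (cv2) and the standard library are available. Lean on these libraries where they do the work, as an engineer would, in place of code of your own. Each camera call takes 0.05 s, during which the arm holds its last target. There are 200 camera calls.

TASK

Load the carved wooden printing block, either end first, fully home into the slot of the printing jig, flat on its bed and against the stop. Then bring the press plate over the block, square with the jig, until the hidden socket under its long end drops onto the jig's locating pin, press it firmly down so that the sprung bed sinks most of its way or all of it, and finish while still holding the plate and keeping it pressed down. Leave the paint tin, the jar and the brush where they are.

Things in the scene. Friction and masses are not known exactly. Their poses are not given: they have to be found in the camera images.
- jig: Printing jig, fixed: plywood base board 190 x 120 x 12 mm (x -85 to +105 mm) with wooden rails, stop, sprung cork bed, steel pin. Origin on the table; x runs along the slot from its open mouth (robot side) to stop and pin, y left, z up. Slot centred on y = 0, 53 mm wide, rails from x = -8 to +40 mm, flared mouth out to x = -25. Rails and stop reach 40 mm above the table.
- block_home (a point): Where the centre of the block must come (jig x = -15, y = 0, 41 mm above the table with the bed up). Jig's axes. The stop's face is 55 mm ahead in x. About 40 mm of the home block stick out of the flared mouth towards the robot, free on both sides to be held; 12 mm high base board below. Bed top: 30 mm above the table, 44 mm wide, jig x -45 to +40.
- pin_tip (a point): Centre of the top of the locating pin: upright steel pin, 12 mm in diameter, its last 4 mm tapering to 6 mm. It stands behind the stop at jig x = +75, y = 0; its tip is 59 mm above the table, 7 mm above the top of a block that is home. Axes as the jig's.
- bed (a joint): How far the jig's bed is pushed down, in m: 0 up, 0.006 fully down. Its spring pushes up with 6 N at 0, rising to 18 N fully down, so about 14 N of push besides the weight of block and plate takes it right down. It springs back when let go.
- block_center (a point): Centre of the printing block, half-way up: a loose wooden slab 110 mm long (x) x 50 mm wide (y) x 22 mm high, about 0.12 kg, a pattern carved in its top. Starts flat on the table, carved side up.
- plate_handle (a point): Centre of the press plate's upright wooden handle: 20 mm thick along x, 60 mm long along y, 40 mm high, on top of the board; the point is 40 mm above the board's underside. x points to the board's long end. Seated on the pin and square, it is at jig x = -5, y = 0 with its x along the jig's x, 92 mm above the table (86 with the bed fully down).
- plate_socket (a point): Mouth of the plate's locating socket, in its underside, unseen from above: a blind round hole 14 mm in diameter, 15 mm deep, 80 mm from the handle's centre along the plate's x (towards the long end), on the centre line. Point level with the underside.
- press_plate: Press plate: loose plywood board 150 mm (x) x 80 mm (y) x 20 mm thick with a handle on top, about 0.25 kg. Starts flat on the table, handle up. Origin on its underside below the handle's centre, which is off-centre: the board reaches 50 mm to the short end (-x) and 100 mm to the long end (+x).
- paint_tin: Bystander: paint tin, 72 mm in diameter, 90 mm high, loose, beyond the jig. Origin at the centre of its underside.
- medium_jar: Bystander: lidded glass jar, 60 mm in diameter, 80 mm high, loose, beyond the work on the right. Origin at the centre of its underside.
- flat_brush: Bystander: paint brush 200 mm long, lying on the table, loose, beyond the work on the left. Origin at the middle of its underside.
Not all that is in view belongs to the job. Leave any orange, purple or red look-alike of the press_plate alone.

How it is judged:
On the way, in this order (a step that is already met when the one before it is completed fails the run):
1. the block is home in the slot: within 4 mm of the stop, flat and between the rails (x of block_center in the frame of jig between -0.019 and -0.011 m and y of block_center in the frame of jig between -0.004 and 0.004 m and z of block_center in the frame of jig between 0.032 and 0.044 m and angle between the x axis of block_center and the x axis of jig, either way round below 0.08 rad and angle between block_center's own z axis and vertical below 0.08 rad), for 0.2 s.
2. the plate has dropped on the pin: socket within 3.5 mm of the pin's axis, the pin at least 4.5 mm inside, level and square (horizontal distance between plate_socket and pin_tip below 0.0035 m and z of plate_socket in the frame of jig between 0.042 and 0.0545 m and angle between plate_handle's own z axis and vertical below 0.1 rad and angle between the x axis of plate_handle and the x axis of jig, either way round below 0.14 rad and x of plate_handle in the frame of jig below 0.02 m), for 0.2 s.
At the end, for the whole second after the job is handed in: Block in the slot within 4 mm of stop and centre line, flat, yaw within 0.08 rad; socket within 3.5 mm of the pin axis, pin 4.5 mm or more inside, tilt under 0.1, yaw within 0.14 rad; plate at rest, held (finger force over 3 N), bed down more than 3.5 of its 6 mm (all of step 1 and all of step 2 and value of joint bed above 0.0035 m and contact force between the fingers and press_plate above 3 N and linear speed of press_plate below 0.02 m/s); the arm keeps its last pose, push and grip.
It fails at once if the paint tin is disturbed (moved over 30 mm) (distance of paint_tin from where it was at the start of the episode above 0.03 m).
It fails at once if the medium jar is disturbed (moved over 30 mm) (distance of medium_jar from where it was at the start of the episode above 0.03 m).
It fails at once if the flat brush is disturbed (moved over 30 mm) (distance of flat_brush from where it was at the start of the episode above 0.03 m).
It also fails if it takes over 70 s, if anything falls off the work surface, if the arm or the gripper's body presses on something with over 40 N, if the wrist force passes 120 N, or if a joint passes its speed limit or range.

## Working session

There is one attempt and no reset: what is moved stays moved. The work goes in short steps, Python scripts to look and compute and a tool call to move; the robot and the scene stay as the last step left them, time stands still between calls to the robot, and variables do not carry over. Pictures are saved under pics/ and viewed, at most 10 in all, crops included, and the job is handed in when it is done.

Besides the shell and the picture viewer there is one more tool, called after ">>>" as a command line: name --argument value ..., lists and objects as JSON in quotes. drive_tool: Moves the arm, as the interface text tells. Its arguments: {"type":"object","properties":{"moves":{"type":"array","items":{"type":"array"}},"grip_force":{"type":"number"}},"required":["moves"]}

```bash
mkdir -p pics; cat > h.py <<'E'
import numpy as np, cv2
from plant import ctrl
from scipy.spatial.transform import Rotation as Ro
def cam(n):
    c=ctrl.read_camera(n); c['K']=np.array([[c['fx'],0,c['cx']],[0,c['fy'],c['cy']],[0,0,1.]]); c['d']=np.array(c['dist'],float)
    c['R']=np.array(c['R']);c['t']=np.array(c['t']);return c
def ray(c,px,z):
    px=np.array(px,float).reshape(-1,1,2)
    u=cv2.undistortPoints(px,c['K'],c['d']).reshape(-1,2)
    d=np.c_[u,np.ones(len(u))]@c['R']; o=-c['R'].T@c['t']
    return o+d*((z-o[2])/d[:,2])[:,None]
def proj(c,P):
    return cv2.projectPoints(np.array(P,float).reshape(-1,3),cv2.Rodrigues(c['R'])[0],c['t'],c['K'],c['d'])[0].reshape(-1,2)
def save(c,n,crop=None,s=1):
    im=c['image'][:,:,::-1]
    if crop: x0,y0,x1,y1=crop; im=im[y0:y1,x0:x1]
    cv2.imwrite('pics/'+n,cv2.resize(im,None,fx=s,fy=s,interpolation=cv2.INTER_CUBIC))
E
python3 - <<'E'
from h import *
for n in('top','scene'):
    c=cam(n); save(c,n+'0.png',None,1.56); np.savez(n+'0.npz',**c)
    print(n,-c['R'].T@c['t'],c['R'][2])
print(ctrl.get_state())
E
```

```text
top [ 0.43587424 -0.06589089  1.03012842] [ 0.12198596 -0.01429299 -0.99242891]
scene [ 1.08257865 -0.28783951  0.90127529] [-0.49616815  0.22350359 -0.83896562]
{'time': 0.1, 'qpos': array([-1.42896965e+00,  2.87113426e-01,  1.57803960e+00, -1.63716863e-05,
        1.27858819e+00, -1.50025247e-01]), 'dq': array([-1.74272775e-03, -4.45375373e-04, -2.98675092e-03, -1.24319474e-03,
        2.12909313e-05,  1.68688123e-03]), 'joint_efforts': array([ 5.44045379e-04, -4.07299554e+01, -2.93697506e+01, -1.34118841e-04,
        3.45938519e-03,  1.45521722e-05]), 'eef_pos': array([ 0.19414388, -0.64589404,  0.24705634]), 'tcp_rot': array([ 9.89370772e-01,  1.45410872e-01, -3.43245733e-06, -1.07430795e-03]), 'contact_force': array([-0.33152659,  0.59877311,  0.36673475]), 'wrist_torque': array([ 0.00130345, -0.05139447, -0.03772291]), 'finger_force': 0.0, 'opening': 1.000930430334445}
```

View pics/top0.png

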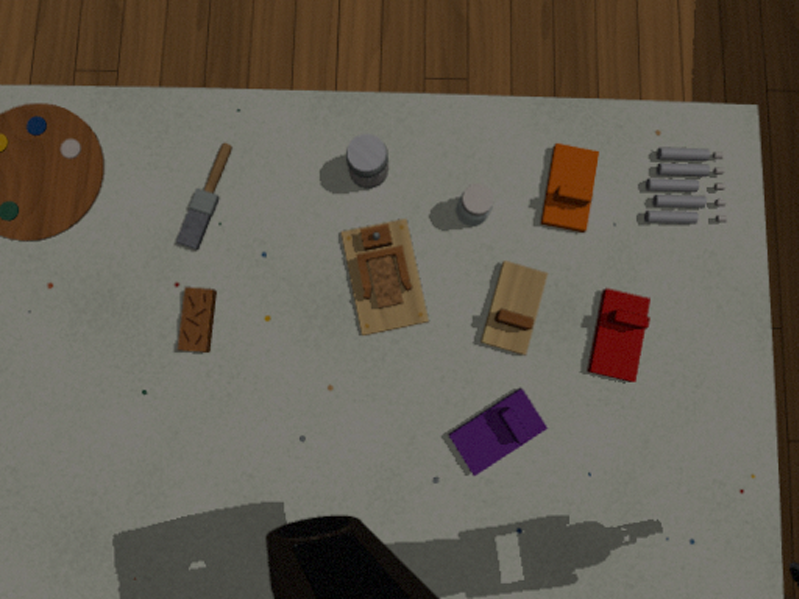

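View pics/scene0.png

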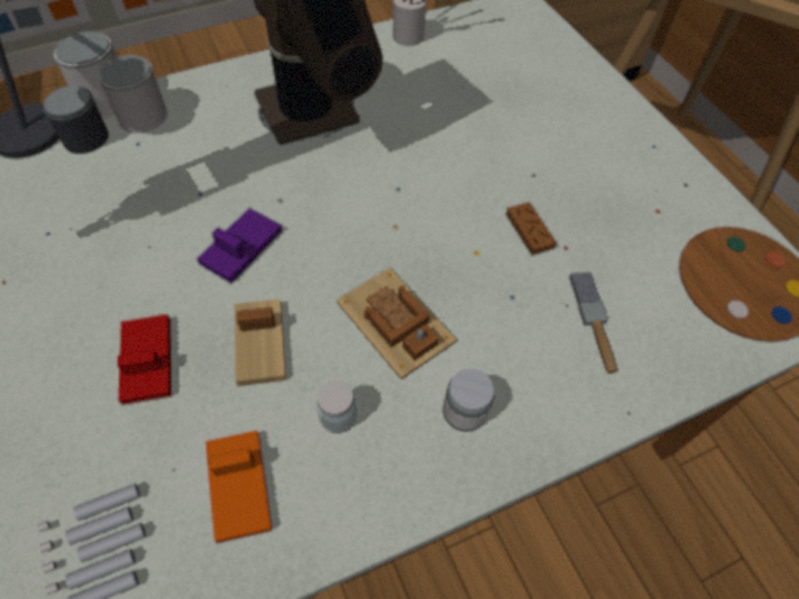

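Top view (in the enlarged picture, px): block at (197,320), jig at (385,277), with its pin at (377,238), and plate at (515,308) with its handle at (515,319), so its long end points up. The scene view agrees. Next I'll segment these.

```bash
cat >> h.py <<'E'
def seg(c,box,z,sat=60,name=None,hue=None,vmin=0):
    x0,y0,x1,y1=box
    hsv=cv2.cvtColor(c['image'],cv2.COLOR_RGB2HSV)
    m=((hsv[...,1]>sat)&(hsv[...,2]>vmin)).astype(np.uint8)
    if hue: m&=((hsv[...,0]>=hue[0])&(hsv[...,0]<=hue[1])).astype(np.uint8)
    k=np.zeros_like(m);k[y0:y1,x0:x1]=1;m&=k
    m=cv2.morphologyEx(m,cv2.MORPH_CLOSE,np.ones((5,5),np.uint8))
    cs,_=cv2.findContours(m,cv2.RETR_EXTERNAL,cv2.CHAIN_APPROX_NONE)
    ct=max(cs,key=cv2.contourArea).reshape(-1,2)
    W=ray(c,ct,z)[:,:2]
    r=cv2.minAreaRect((W*1000).astype(np.float32))
    b=cv2.boxPoints(r)
    e0,e1=b[1]-b[0],b[2]-b[1]
    L=e0 if np.linalg.norm(e0)>np.linalg.norm(e1) else e1
    if L[0]<0:L=-L
    print(name,'ctr',np.round(r[0],1),'size',np.round(r[1],1),'yaw long',round(float(np.arctan2(L[1],L[0])),3))
    return r,b
E
python3 - <<'E'
from h import *
for n,bx in (('top',dict(block=(105,178,145,232),jig=(210,135,280,220),plate=(300,160,355,232))),('scene',dict(block=(318,125,360,165),jig=(212,168,296,244),plate=(146,188,188,248)))):
    c=dict(np.load(n+'0.npz'))
    for k,z in (('block',.022),('jig',.012),('plate',.02)):
        seg(c,bx[k],z,60,n+' '+k)
    if n=='top': print('pin',ray(c,[377/1.5625,238/1.5625],.059)); print('handle',ray(c,[515/1.5625,319/1.5625],.055))
    else: print('pin',ray(c,[421/1.5625,332/1.5625],.059),'handle',ray(c,[256/1.5625,314/1.5625],.055))
E
```

```text
top block ctr [515.2 275.7] size [ 56.8 110.6] yaw long -0.056
top jig ctr [599.2 -45.8] size [189.6 120.2] yaw long 0.229
top plate ctr [ 548.4 -274.6] size [ 82.1 151.8] yaw long -0.267
pin [[ 0.6567722  -0.03297753  0.059     ]]
handle [[ 0.52463156 -0.26792714  0.055     ]]
scene block ctr [519.3 274.6] size [ 58.3 118.9] yaw long -0.057
scene jig ctr [600.5 -45.3] size [190.6 120.7] yaw long 0.23
scene plate ctr [ 552.1 -274. ] size [ 81.  156.4] yaw long -0.267
pin [[ 0.6636885  -0.02914675  0.059     ]] handle [[ 0.52325844 -0.26444671  0.055     ]]
```

>>> drive_tool --moves '[[[0,0,0.174],[0,0,0],0.085],[[0,0,0.174],[0,0,0],0.085],[[0,0,0],[0.0413,-0.0446,0],0.085],[[0,0,0],[0.0413,-0.0446,0],0.085],[[0,0,0],[0.0413,-0.0446,0],0.085]]' --grip_force 60

```text
time: 0.72
eef_pos: [0.3263, -0.5183, 0.2476]
tcp_rot: [1.0, -0.029, -0.0, -0.0]
contact_force: [0.8, -1.0, -0.3]
opening: 0.994
finger_force: 0.0
```

As intended.

>>> drive_tool --moves '[[[0,0,0],[0.0413,-0.0446,0],0.085],[[0,0,0],[0.0413,-0.0446,0],0.085],[[0,0,0],[0.0413,-0.0446,0],0.085],[[0,0,0],[0.0413,-0.0446,0],0.085],[[0,0,0],[-0.0052,-0.0571,0],0.085]]'

```text
time: 1.35
eef_pos: [0.5003, -0.2921, 0.2474]
tcp_rot: [1.0, -0.027, -0.0, -0.0]
contact_force: [0.0, 0.7, 1.5]
opening: 0.995
finger_force: 0.0
```

>>> drive_tool --moves '[[[0,0,0],[-0.0052,-0.0571,0],0.085],[[0,0,0],[-0.0052,-0.0571,0],0.085],[[0,0,0],[-0.0052,-0.0571,0],0.085],[[0,0,0],[-0.0052,-0.0571,0],0.085],[[0,0,0],[-0.0052,-0.0571,0],0.085]]'

```text
time: 1.98
eef_pos: [0.4878, -0.0054, 0.248]
tcp_rot: [1.0, -0.028, -0.0, -0.0]
contact_force: [1.2, -0.2, -0.2]
opening: 0.995
finger_force: 0.0
```

>>> drive_tool --moves '[[[0,0,0],[-0.0052,-0.0571,0],0.085],[[0,0,0],[-0.0052,-0.0571,0],0.085],[[0,0,0],[-0.0052,-0.0571,0],0.085],[[0,0,0],[-0.0052,-0.0571,0],0.085],[[0,0,0],[-0.0052,-0.0571,0],0.085]]'

```text
time: 2.6
eef_pos: [0.4779, 0.2812, 0.248]
tcp_rot: [1.0, -0.028, -0.0, 0.0]
contact_force: [1.0, 0.2, 0.5]
opening: 0.994
finger_force: 0.0
```

>>> drive_tool --moves '[[[0,0,0],[0,0,0.05],0.085],[[0,0,0],[0,0,0.05],0.085],[[0,0,0],[0,0,0],0.085]]'

```text
time: 2.98
eef_pos: [0.4749, 0.2782, 0.1432]
tcp_rot: [1.0, -0.028, -0.005, 0.002]
contact_force: [0.6, -0.3, 0.7]
opening: 0.996
finger_force: 0.0
```

```bash
cat >> h.py <<'E'
def tool():
    s=ctrl.get_state(); R=Ro.from_quat(s['tcp_rot']).as_matrix(); return s,np.array(s['eef_pos']),R
def go(xyz,psi=None):
    s,p,R=tool(); cur=np.arctan2(R[1,0],R[0,0])
    print('tcp',p.round(4),'psi',round(cur,4),'tiltz',R[:,2].round(3),'shift(tool)',(R.T@(np.array(xyz)-p)).round(4),'turnz',None if psi is None else round((cur-psi+np.pi)%(2*np.pi)-np.pi,4))
E
python3 - <<'E'
from h import *
go([.4782,.2809,.016],-.056)
c=cam('wrist'); save(c,'w1.png',None,1.5); np.savez('w1.npz',**c)
print(proj(c,[[.5151,.2788,.022]]))
E
```

```text
tcp [0.4749 0.2782 0.1432] psi -0.0558 tiltz [-0.011 -0.004 -1.   ] shift(tool) [ 0.0045 -0.0034  0.1272] turnz 0.0002
[[253.16673658 143.86630314]]
```

View pics/w1.png

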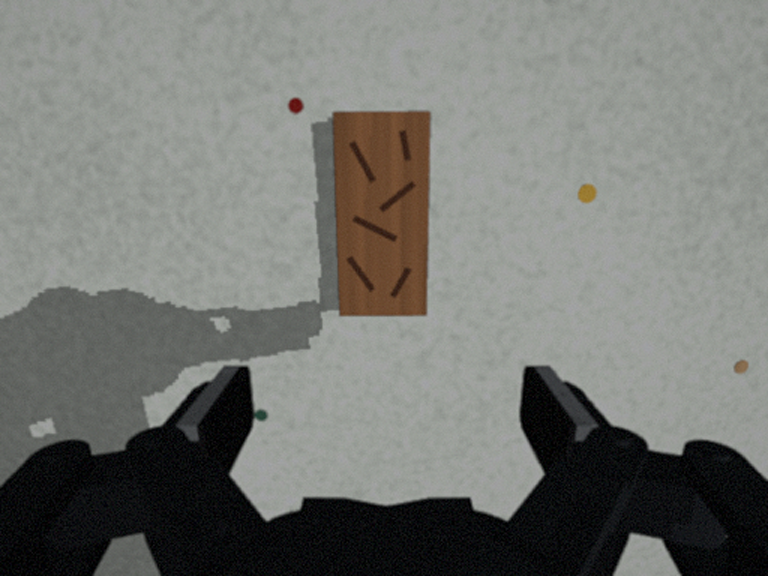

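The wrist view shows the block centred at (381,214) in the enlarged picture, or (254,143) raw. My estimate projects to (253,144), so they match. I'll settle and descend.

>>> drive_tool --moves '[[[0,0,0],[0,0,0],0.085],[[0,0,0],[0,0,0],0.085]]'

```text
time: 3.28
eef_pos: [0.4802, 0.2797, 0.1511]
tcp_rot: [1.0, -0.028, 0.002, -0.001]
contact_force: [0.1, 0.0, 0.4]
opening: 1.0
finger_force: 0.0
```

```bash
python3 - <<'E'
from h import *
go([.4782,.2809,.016],-.056)
c=cam('wrist'); seg(c,(150,40,350,230),.022,90,'b')
E
```

```text
tcp [0.4802 0.2797 0.1511] psi -0.0566 tiltz [ 0.005  0.002 -1.   ] shift(tool) [-0.0027 -0.0008  0.1351] turnz -0.0006
b ctr [513.8 278.1] size [ 48.9 107.9] yaw long -0.054
```

>>> drive_tool --moves '[[[0,0,0],[0,0,0.045],0.085],[[0,0,0],[0,0,0.04],0.085],[[0,0,0],[0,0,0.025],0.085],[[0,0,0],[0,0,0.013],0.085],[[0,0,0],[0,0,0.005],0.085]]'

```text
time: 3.95
eef_pos: [0.4791, 0.2795, 0.0206]
tcp_rot: [1.0, -0.028, 0.0, -0.0]
contact_force: [-1.0, 0.4, -0.3]
opening: 0.994
finger_force: 0.0
```

>>> drive_tool --moves '[[[0,0,0],[0,0,0],0.03],[[0,0,0],[0,0,0],0.03],[[0,0,0],[0,0,0],0.03],[[0,0,0],[0,0,0],0.03],[[0,0,0],[0,0,0],0.03]]'

```text
time: 4.58
eef_pos: [0.4798, 0.2799, 0.0219]
tcp_rot: [1.0, -0.028, 0.001, -0.001]
contact_force: [-0.4, 0.2, 6.5]
opening: 0.567
finger_force: 65.0
```

>>> drive_tool --moves '[[[0,0,0],[0,0,-0.02],0.03],[[0,0,0],[0,0,-0.04],0.03],[[0,0,0],[0,0,-0.04],0.03],[[0,0,-0.143],[0,0,0],0.03],[[0,0,-0.143],[0,0,0],0.03]]'

```text
time: 5.2
eef_pos: [0.4785, 0.2793, 0.1218]
tcp_rot: [0.993, 0.117, 0.001, -0.0]
contact_force: [0.2, -0.7, -2.2]
opening: 0.568
finger_force: 64.1
```

>>> drive_tool --moves '[[[0,0,0],[-0.007,0.026,0],0.03],[[0,0,0],[-0.0132,0.049,0],0.03],[[0,0,0],[-0.0132,0.049,0],0.03],[[0,0,0],[-0.0132,0.049,0],0.03],[[0,0,0],[-0.0132,0.049,0],0.03]]'

```text
time: 5.82
eef_pos: [0.4702, 0.0481, 0.1209]
tcp_rot: [0.993, 0.115, 0.0, 0.0]
contact_force: [1.3, -0.7, -1.2]
opening: 0.569
finger_force: 64.1
```

>>> drive_tool --moves '[[[0,0,0],[-0.0132,0.049,0],0.03],[[0,0,0],[-0.0132,0.045,0],0.03],[[0,0,0],[-0.0062,0.028,0],0.03],[[0,0,0],[0,0,0],0.03],[[0,0,0],[0,0,0],0.03]]'

```text
time: 6.45
eef_pos: [0.4665, -0.0761, 0.1204]
tcp_rot: [0.993, 0.115, -0.0, -0.0]
contact_force: [-0.2, 0.2, -1.2]
opening: 0.569
finger_force: 64.1
```

```bash
cat >> h.py <<'E'
J0=np.array([.5902,-.0478]);JY=.23
def jw(x,y,z):
    c,s=np.cos(JY),np.sin(JY); return [J0[0]+c*x-s*y,J0[1]+s*x+c*y,z]
E
python3 - <<'E'
from h import *
go(jw(-.125,0,.058),.23)
s=ctrl.get_state(); print(s['opening'],s['finger_force'])
c=cam('wrist'); save(c,'w2.png',None,1.5); np.savez('w2.npz',**c)
print('pin',proj(c,jw(.075,0,.059)),'stop face mid top',proj(c,jw(.04,0,.04)),proj(c,[jw(.105,y,.012) for y in(.06,-.06)]))
E
```

```text
tcp [ 0.4665 -0.0761  0.1204] psi 0.2297 tiltz [-0.     0.001 -1.   ] shift(tool) [0.0019 0.0007 0.0624] turnz -0.0003
0.5692650088212015 64.14592266082764
pin [[ 258.75113111 -150.11484207]] stop face mid top [[258.7008268 -61.1416537]] [[ 167.16240533 -141.46479542]
 [ 349.9318194  -141.70934115]]
```

View pics/w2.png

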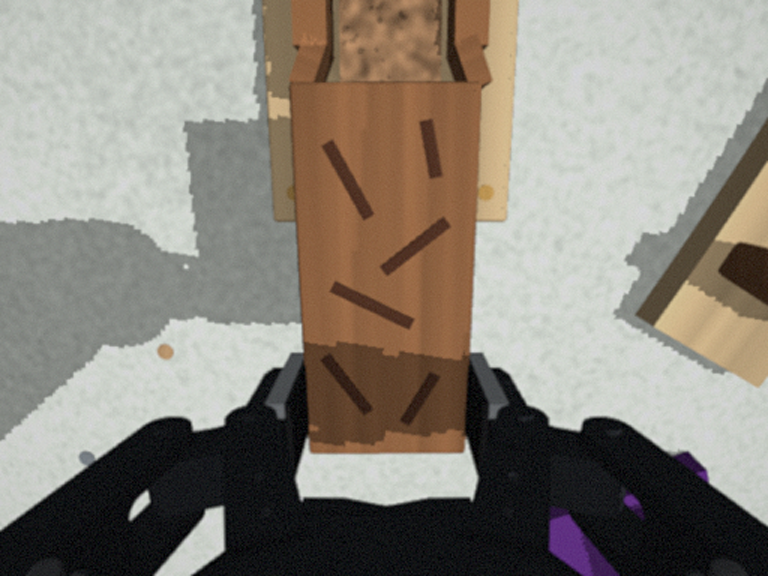

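The view shows the block held straight. Its leading edge runs (291,82) to (481,82), and the bed and slot mouth lie just ahead, centred near column 391. I'll measure the lateral alignment.

```bash
python3 - <<'E'
from h import *
c=dict(np.load('w2.npz'))
def j(px,z):
    P=ray(c,np.array(px)/1.5,z)[:,:2]-J0; a,s=np.cos(JY),np.sin(JY); print(np.c_[P[:,0]*a+P[:,1]*s,-P[:,0]*s+P[:,1]*a].round(4).tolist(),z)
j([[291,82],[481,82],[310,452],[464,452]],.1205)
j([[274,217],[507,217]],.012)
j([[340,60],[441,60]],.03)
j([[294,20],[489,20],[332,20],[452,20]],.04)
E
```

```text
[[-0.0383, 0.025], [-0.0384, -0.0235], [-0.1468, 0.0251], [-0.1468, -0.0239]] 0.1205
[[-0.0845, 0.0581], [-0.0846, -0.0607]] 0.012
[[-0.0145, 0.0209], [-0.0145, -0.023]] 0.03
[[-0.001, 0.0385], [-0.001, -0.0413], [-0.0012, 0.0229], [-0.0012, -0.0261]] 0.04
```

>>> drive_tool --moves '[[[0,0,0],[0,0.0019,0.025],0.03],[[0,0,0],[0,0,0.025],0.03],[[0,0,0],[0,0,0.0135],0.03],[[0,0,0],[0,0,0],0.03],[[0,0,0],[0,0,0],0.03]]'

```text
time: 7.12
eef_pos: [0.4681, -0.0784, 0.0577]
tcp_rot: [0.993, 0.115, 0.001, 0.0]
contact_force: [0.1, -1.2, -0.5]
opening: 0.568
finger_force: 64.2
```

>>> drive_tool --moves '[[[0,0,0],[0.01,0,0],0.03],[[0,0,0],[0.01,0,0],0.03],[[0,0,0],[0.01,0,0],0.03],[[0,0,0],[0.01,0,0],0.03],[[0,0,0],[0,0,0],0.03]]'

```text
time: 7.75
eef_pos: [0.5072, -0.0693, 0.0569]
tcp_rot: [0.993, 0.115, 0.0, 0.0]
contact_force: [-1.0, -0.8, -2.0]
opening: 0.567
finger_force: 64.2
```

No contact yet. I'll continue forward.

>>> drive_tool --moves '[[[0,0,0],[0.01,0,0],0.03],[[0,0,0],[0.01,0,0],0.03],[[0,0,0],[0.008,0,0],0.03],[[0,0,0],[0.005,0,0],0.03],[[0,0,0],[0,0,0.003],0.03]]'

```text
time: 8.38
eef_pos: [0.539, -0.0619, 0.054]
tcp_rot: [0.993, 0.115, 0.0, 0.0]
contact_force: [0.2, -0.1, -2.0]
opening: 0.569
finger_force: 64.2
```

```bash
sed -i 's/^J0=.*;JY/J0=np.array([.5905,-.0490]);JY/' h.py; python3 - <<'E'
from h import *
go(jw(-.0495,0,.052),.23)
E
```

```text
tcp [ 0.539  -0.0619  0.054 ] psi 0.2301 tiltz [ 0.001 -0.    -1.   ] shift(tool) [ 0.0036 -0.0008  0.002 ] turnz 0.0001
```

>>> drive_tool --moves '[[[0,0,0],[0.003,0,0],0.03],[[0,0,0],[0.002,0,0.001],0.03],[[0,0,0],[0.0015,0,0],0.03],[[0,0,0],[0,0,0.001],0.03],[[0,0,0],[0,0,0],0.03]]'

```text
time: 9.0
eef_pos: [0.5409, -0.0609, 0.0516]
tcp_rot: [0.993, 0.115, -0.006, -0.001]
contact_force: [-14.5, -3.7, 7.5]
opening: 0.565
finger_force: 65.3
```

```bash
python3 - <<'E'
from h import *
c=cam('wrist'); save(c,'w3.png',None,1.5)
c=cam('scene'); save(c,'s3.png',(200,150,310,250),6)
E
```

```text
(no output)
```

View pics/w3.png

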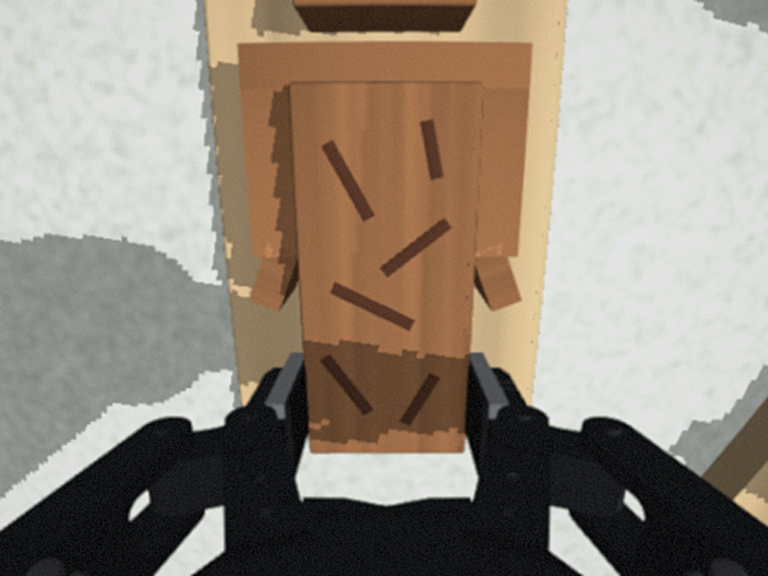

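View pics/s3.png

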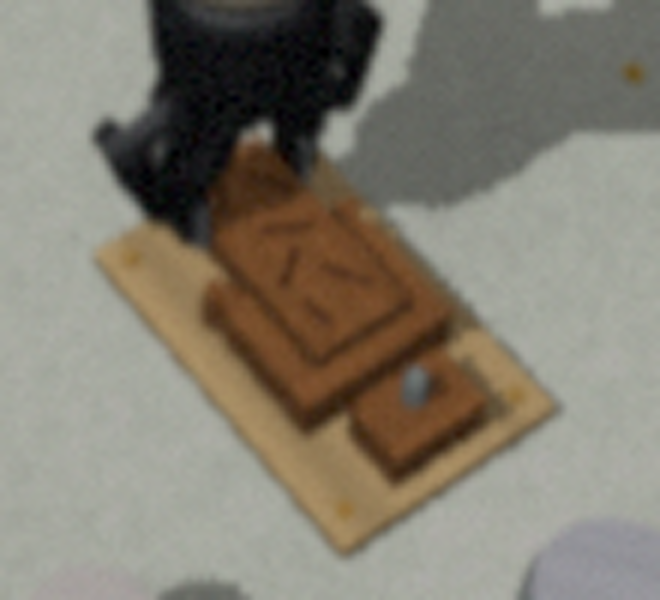

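Both views show the block in the slot with its leading edge against the stop, (290..481,82) in the wrist picture. I'll release and rise.

>>> drive_tool --moves '[[[0,0,0],[0,0,0],0.075],[[0,0,0],[0,0,0],0.075],[[0,0,0],[0,0,0],0.075],[[0,0,0],[0,0,0],0.075],[[0,0,0],[-0.003,0,-0.005],0.075]]'

```text
time: 9.72
eef_pos: [0.5416, -0.061, 0.0566]
tcp_rot: [0.993, 0.115, -0.0, -0.0]
contact_force: [0.6, -0.1, 0.4]
opening: 0.877
finger_force: 0.0
```

>>> drive_tool --moves '[[[0,0,0],[0,0,-0.03],0.075],[[0,0,0],[0,0,-0.05],0.075],[[0,0,0],[0,0,-0.05],0.075],[[0,0,0],[0,0,-0.02],0.075],[[0,0,0],[0,0,0],0.075]]'

```text
time: 10.35
eef_pos: [0.543, -0.0614, 0.2095]
tcp_rot: [0.993, 0.115, 0.002, 0.001]
contact_force: [-0.6, 0.4, -0.6]
opening: 0.877
finger_force: 0.0
```

```bash
python3 - <<'E'
from h import *
go([.4707,-.1803,.2],1.304)
c=cam('wrist'); save(c,'w4.png',None,1.5); np.savez('w4.npz',**c)
print('pin',proj(c,jw(.075,0,.059))*1.5,'block corners',(proj(c,[jw(x,y,.052) for x in(.04,-.07) for y in (.025,-.025)])*1.5).round().tolist())
print('base',(proj(c,[jw(-.085,.06,.012),jw(-.085,-.06,.012)])*1.5).round().tolist())
E
```

```text
tcp [ 0.543  -0.0614  0.2095] psi 0.2299 tiltz [ 0.005 -0.002 -1.   ] shift(tool) [-0.0975  0.0992  0.0093] turnz -1.0741
pin [[383.43833724  62.71236456]] block corners [[341.0, 129.0], [426.0, 129.0], [345.0, 308.0], [423.0, 308.0]]
base [[303.0, 311.0], [465.0, 311.0]]
```

View pics/w4.png

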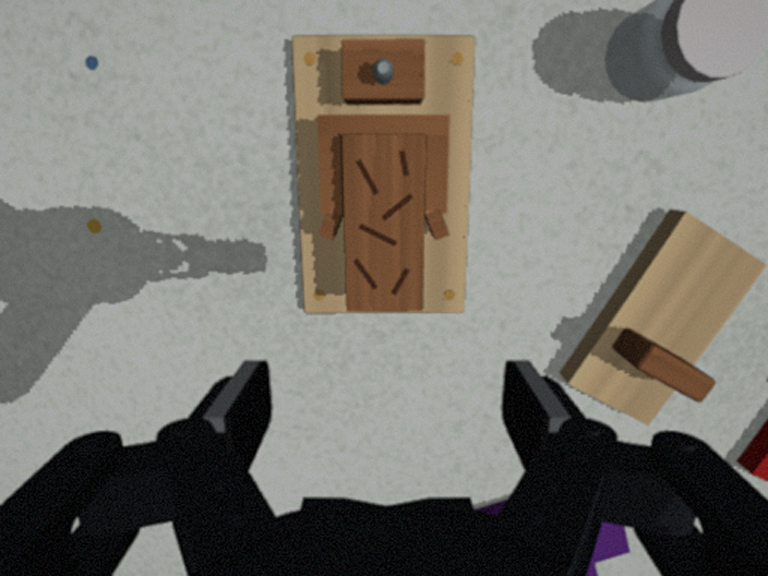

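The wrist view shows the block home: corners at (341,133) and (345,311), with the pin tip near (383,64). The jig sits about 0.8 mm nearer than I had it. The plate is at right, with its handle at (665,365). I'll turn and move to look at it from near.

>>> drive_tool --moves '[[[0,0,-0.179],[0,0,0],0.085],[[0,0,-0.179],[0,0,0],0.085],[[0,0,-0.179],[0,0,0],0.085],[[0,0,-0.179],[0,0,0],0.085],[[0,0,-0.179],[0,0,0],0.085]]'

```text
time: 11.02
eef_pos: [0.5406, -0.0607, 0.2042]
tcp_rot: [0.844, 0.536, -0.001, -0.002]
contact_force: [0.4, 0.0, -1.4]
opening: 0.995
finger_force: 0.0
```

>>> drive_tool --moves '[[[0,0,-0.179],[0,0,0],0.085],[[0,0,0],[-0.05,0.006,0],0.085],[[0,0,0],[-0.055,0.007,0],0.085],[[0,0,0],[-0.055,0.007,0],0.085],[[0,0,0],[-0.055,0.007,0],0.085]]'

```text
time: 11.65
eef_pos: [0.5098, -0.2765, 0.2042]
tcp_rot: [0.795, 0.607, -0.0, -0.002]
contact_force: [0.9, 0.2, 0.1]
opening: 0.997
finger_force: 0.0
```

>>> drive_tool --moves '[[[0,0,0],[-0.05,0.006,0],0.085],[[0,0,0],[-0.03,0.004,0],0.085],[[0,0,0],[0,0,0],0.085],[[0,0,0],[0,0,0],0.085],[[0,0,0],[0,0,0],0.085]]'

```text
time: 12.28
eef_pos: [0.4998, -0.3539, 0.2061]
tcp_rot: [0.795, 0.607, -0.0, -0.001]
contact_force: [-0.4, -0.1, 0.9]
opening: 1.0
finger_force: 0.0
```

```bash
sed -i 's/^J0=.*;JY/J0=np.array([.5898,-.0492]);JY/' h.py; python3 - <<'E'
from h import *
go([.525,-.269,.05],1.304)
c=cam('wrist'); save(c,'w5.png',None,1.5); np.savez('w5.npz',**c)
seg(c,(60,20,450,235),.02,45,'plate')
print((proj(c,[[.525,-.269,.06]])*1.5).round())
E
```

```text
tcp [ 0.4998 -0.3539  0.2061] psi 1.3052 tiltz [-0.001  0.001 -1.   ] shift(tool) [0.0884 0.0022 0.1562] turnz 0.0012
plate ctr [ 546.8 -276.4] size [ 79.9 150.2] yaw long -0.265
[[392. 129.]]
```

View pics/w5.png

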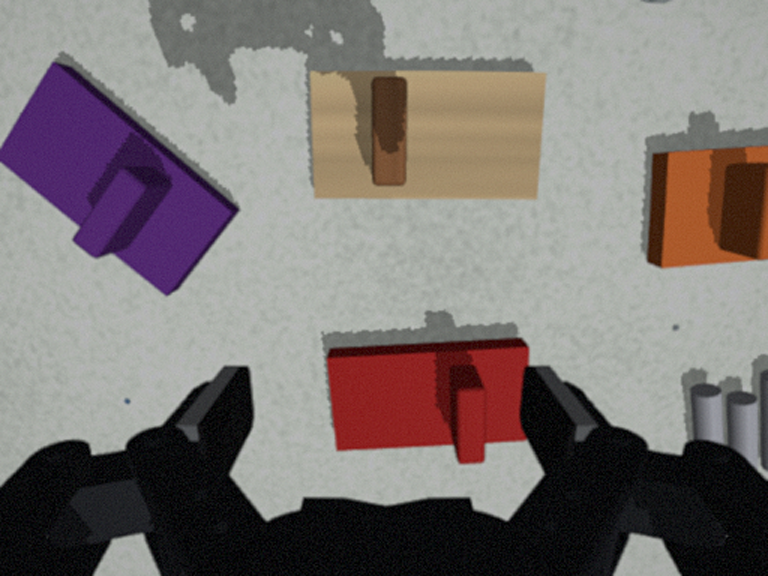

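The wrist view shows the plate, with its board spanning (311,70) to (545,198) and its handle centred at (389,131), so its long end points right (plate +x). I'll move above the handle and descend.

>>> drive_tool --moves '[[[0,0,0],[0.04,0,0.02],0.085],[[0,0,0],[0.035,0,0.03],0.085],[[0,0,0],[0.012,0,0.02],0.085],[[0,0,0],[0,0,0],0.085],[[0,0,0],[0,0,0],0.085]]'

```text
time: 12.95
eef_pos: [0.5233, -0.2727, 0.138]
tcp_rot: [0.795, 0.607, 0.0, 0.001]
contact_force: [0.3, -0.3, -0.5]
opening: 0.993
finger_force: 0.0
```

>>> drive_tool --moves '[[[0,0,0],[0,0,0.03],0.085],[[0,0,0],[0,0,0.03],0.085],[[0,0,0],[0,0,0.02],0.085],[[0,0,0],[0,0,0.01],0.085],[[0,0,0],[0,0,0],0.085]]'

```text
time: 13.58
eef_pos: [0.5227, -0.2719, 0.0468]
tcp_rot: [0.795, 0.607, -0.0, -0.0]
contact_force: [1.0, 0.0, 0.2]
opening: 0.995
finger_force: 0.0
```

```bash
python3 - <<'E'
from h import *
go([.523,-.2697,.041],1.305)
E
```

```text
tcp [ 0.5227 -0.2719  0.0468] psi 1.3034 tiltz [-0.  0. -1.] shift(tool) [ 0.0022 -0.0003  0.0058] turnz -0.0016
```

>>> drive_tool --moves '[[[0,0,0],[0.002,0,0.005],0.085],[[0,0,0],[0,0,0],0.0],[[0,0,0],[0,0,0],0.0],[[0,0,0],[0,0,0],0.0],[[0,0,0],[0,0,0],0.0]]' --grip_force 90

```text
time: 14.2
eef_pos: [0.5235, -0.2698, 0.0423]
tcp_rot: [0.795, 0.607, 0.0, 0.0]
contact_force: [0.3, -0.0, 3.4]
opening: 0.221
finger_force: 88.7
```

>>> drive_tool --moves '[[[0,0,0],[0,0,0],0.0],[[0,0,0],[0,0,0],0.0],[[0,0,0],[0,0,0],0.0]]'

```text
time: 14.58
eef_pos: [0.5235, -0.2698, 0.0423]
tcp_rot: [0.795, 0.607, 0.0, 0.0]
contact_force: [-1.5, 0.3, 4.2]
opening: 0.222
finger_force: 88.7
```

```bash
python3 - <<'E'
from h import *
go([.523,-.2697,.041],1.305)
c=cam('wrist'); np.savez('w6.npz',**c); save(c,'w6.png',None,1.5)
E
```

```text
tcp [ 0.5235 -0.2698  0.0423] psi 1.3038 tiltz [ 0.001 -0.001 -1.   ] shift(tool) [-0.     -0.0005  0.0013] turnz -0.0012
```

View pics/w6.png

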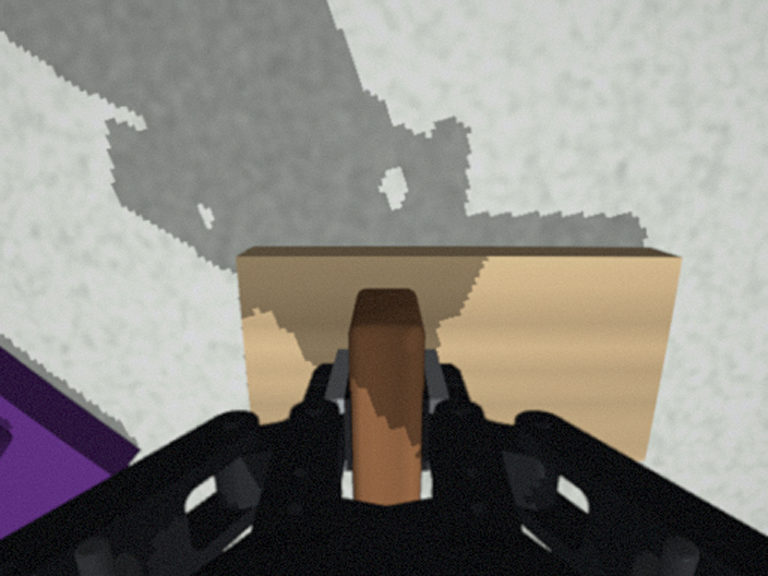

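The wrist view shows the handle held between the pads. The board's far top edge runs (238,258) to (681,257), so the plate is square in the grip. I'll work out the handle offset and lift it.

```bash
python3 - <<'E'
from h import *
c=dict(np.load('w6.npz')); s,p,R=tool()
P=ray(c,np.array([[238,258],[681,257],[350,325],[425,324]])/1.5,.02); P[2:]=ray(c,np.array([[350,325],[425,324]])/1.5,.06)
print(((P-p)@R).round(4))
E
```

```text
[[ 0.0389 -0.0498  0.0223]
 [ 0.0394  0.0984  0.0224]
 [ 0.0298 -0.0099 -0.0177]
 [ 0.0301  0.0087 -0.0177]]
```

>>> drive_tool --moves '[[[0,0,0],[0,0,-0.02],0.0],[[0,0,0],[0,0,-0.04],0.0],[[0,0,0],[0,0,-0.04],0.0],[[0,0,0],[0,0,-0.03],0.0],[[0,0,0],[0,0,0],0.0]]'

```text
time: 15.25
eef_pos: [0.5244, -0.2704, 0.175]
tcp_rot: [0.795, 0.607, 0.001, 0.003]
contact_force: [-0.0, 0.5, -3.5]
opening: 0.221
finger_force: 88.6
```

>>> drive_tool --moves '[[[0,0,-0.13],[0,0,0],0.0],[[0,0,-0.14],[0,0,0],0.0],[[0,0,-0.13],[0,0,0],0.0],[[0,0,-0.097],[0,0,0],0.0],[[0,0,0],[0.02,0.011,0],0.0]]'

```text
time: 15.88
eef_pos: [0.528, -0.2472, 0.1693]
tcp_rot: [0.622, 0.783, -0.0, -0.002]
contact_force: [-0.9, 1.9, -3.5]
opening: 0.222
finger_force: 88.2
```

>>> drive_tool --moves '[[[0,0,0],[0.04,0.022,0],0.0],[[0,0,0],[0.045,0.0245,0],0.0],[[0,0,0],[0.04,0.022,0],0.0],[[0,0,0],[0.03,0.0165,0],0.0],[[0,0,0],[0.018,0.01,0],0.0]]'

```text
time: 16.5
eef_pos: [0.5816, -0.0546, 0.1702]
tcp_rot: [0.621, 0.784, -0.0, -0.001]
contact_force: [-0.1, -1.2, -3.6]
opening: 0.22
finger_force: 88.3
```

>>> drive_tool --moves '[[[0,0,0],[0.007,0.0035,0],0.0],[[0,0,0],[0,0,0],0.0],[[0,0,0],[0,0,0],0.0],[[0,0,0],[0,0,0],0.0]]'

```text
time: 17.0
eef_pos: [0.5841, -0.0508, 0.1719]
tcp_rot: [0.622, 0.783, -0.0, 0.0]
contact_force: [-0.6, -0.2, -3.0]
opening: 0.22
finger_force: 88.3
```

```bash
python3 - <<'E'
from h import *
s,p,R=tool()
go(jw(-.005,0,.117),1.8008)
for n in('top','scene','wrist'):
    c=cam(n); np.savez(n+'7.npz',**c)
    # plate outline expected, vs measured
    z=p[2]-.0423+.02
    if n!='wrist':
        b=proj(c,[p+[0,0,-.02]])[0]
        print(n,b.round(),proj(c,jw(.075,0,.059)).round(1))
c=dict(np.load('scene7.npz')); save(c,'s7.png',(200,130,320,250),5)
E
```

```text
tcp [ 0.5841 -0.0508  0.1719] psi 1.7993 tiltz [-0. -0. -1.] shift(tool) [0.0003 0.0009 0.0549] turnz -0.0015
top [247. 174.] [[241.  150.1]]
scene [250. 170.] [[268.2 212.6]]
```

View pics/s7.png

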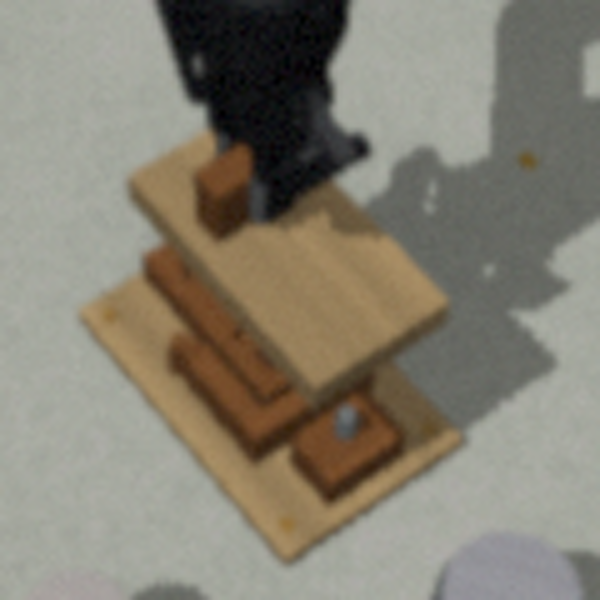

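The scene view shows the plate square above the jig and the pin still visible at crop (347,406). The plate's long-end top corners are at (448,303) and (318,388). I'll compare the two with the same camera.

```bash
python3 - <<'E'
from h import *
c=dict(np.load('scene7.npz')); s,p,R=tool()
f=lambda px:np.array(px)/5+[200,130]
g=lambda P:np.c_[(P[:,:2]-J0)@[np.cos(JY),np.sin(JY)],(P[:,:2]-J0)@[-np.sin(JY),np.cos(JY)]].round(4)
print('pin in jig',g(ray(c,f([[347,406]]),.059)))
E=ray(c,f([[448,303],[318,388]]),p[2]-.0223); print('end corners',g(E),'mid',g(E.mean(0,keepdims=True)),'tcp',g(p[None]))
c=dict(np.load('wrist7.npz'))
# base-board corners on wrist: not needed
print('base corners scene', g(ray(dict(np.load('scene7.npz')),f([[462,437],[290,562],[80,316]]),.012)))
E
```

```text
pin in jig [[0.0735 0.0049]]
end corners [[ 0.0959  0.0404]
 [ 0.0961 -0.0374]] mid [[0.096  0.0015]] tcp [[-0.0058  0.    ]]
base corners scene [[ 0.105   0.0618]
 [ 0.1085 -0.0563]
 [-0.078  -0.0583]]
```

>>> drive_tool --moves '[[[0,0,0],[0.0008,0.0009,0.02],0.0],[[0,0,0],[0,0,0.025],0.0],[[0,0,0],[0,0,0.015],0.0],[[0,0,0],[0,0,0.005],0.0],[[0,0,0],[0,0,0],0.0]]'

```text
time: 17.77
eef_pos: [0.585, -0.0489, 0.1066]
tcp_rot: [0.621, 0.784, -0.0, -0.0]
contact_force: [-0.4, 0.5, -3.0]
opening: 0.22
finger_force: 88.4
```

>>> drive_tool --moves '[[[0,0,0],[0,0,0.003],0.0],[[0,0,0],[0,0,0.003],0.0],[[0,0,0],[0,0,0],0.0]]'

```text
time: 18.15
eef_pos: [0.5849, -0.0489, 0.1008]
tcp_rot: [0.621, 0.784, -0.0, -0.0]
contact_force: [-0.3, -0.2, -3.2]
opening: 0.222
finger_force: 88.4
```

```bash
python3 - <<'E'
from h import *
go(jw(-.005,0,.0943),1.8008)
E
```

```text
tcp [ 0.5849 -0.0489  0.1008] psi 1.8008 tiltz [-0.  0. -1.] shift(tool) [-0.0015 -0.0003  0.0065] turnz -0.0
```

>>> drive_tool --moves '[[[0,0,0],[-0.0008,0,0.002],0.0],[[0,0,0],[0,0,0.002],0.0],[[0,0,0],[0,0,0],0.0],[[0,0,0],[0,0,0],0.0]]'

```text
time: 18.65
eef_pos: [0.5851, -0.0496, 0.0968]
tcp_rot: [0.621, 0.784, -0.0, -0.0]
contact_force: [-0.2, -0.6, -3.4]
opening: 0.221
finger_force: 88.4
```

The pin has entered with no contact force. I'll lower onto the block and press.

>>> drive_tool --moves '[[[0,0,0],[0,0,0.0015],0.0],[[0,0,0],[0,0,0.0015],0.0],[[0,0,0],[0,0,0],0.0],[[0,0,0],[0,0,0],0.0],[[0,0,0],[0,0,0],0.0]]'

```text
time: 19.27
eef_pos: [0.5852, -0.0497, 0.0942]
tcp_rot: [0.621, 0.784, 0.0, 0.0]
contact_force: [-2.1, 1.4, 1.9]
opening: 0.219
finger_force: 88.9
```

>>> drive_tool --moves '[[[0,0,0],[0,0,0.002],0.0],[[0,0,0],[0,0,0.002],0.0],[[0,0,0],[0,0,0],0.0],[[0,0,0],[0,0,0],0.0]]'

```text
time: 19.77
eef_pos: [0.5853, -0.0497, 0.0909]
tcp_rot: [0.621, 0.784, -0.0, 0.0]
contact_force: [-4.1, -0.4, 6.9]
opening: 0.221
finger_force: 89.6
```

>>> drive_tool --moves '[[[0,0,0],[0,0,0.0015],0.0],[[0,0,0],[0,0,0.0015],0.0],[[0,0,0],[0,0,0],0.0],[[0,0,0],[0,0,0],0.0]]'

```text
time: 20.27
eef_pos: [0.5854, -0.0497, 0.0891]
tcp_rot: [0.621, 0.784, -0.0, -0.0]
contact_force: [-6.4, 1.0, 12.6]
opening: 0.221
finger_force: 90.5
```

>>> drive_tool --moves '[[[0,0,0],[0,0,0.0015],0.0],[[0,0,0],[0,0,0.001],0.0],[[0,0,0],[0,0,0],0.0],[[0,0,0],[0,0,0],0.0],[[0,0,0],[0,0,0],0.0]]'

```text
time: 20.9
eef_pos: [0.5855, -0.0498, 0.0883]
tcp_rot: [0.621, 0.784, -0.0, -0.001]
contact_force: [-11.1, 1.5, 20.0]
opening: 0.23
finger_force: 91.7
```

```bash
python3 - <<'E'
from h import *
go(jw(-.005,0,.0883),1.8008)
s=ctrl.get_state(); print(s['contact_force'],s['finger_force'],s['dq'].round(4))
E
```

```text
tcp [ 0.5855 -0.0498  0.0883] psi 1.801 tiltz [-0.001 -0.    -1.   ] shift(tool) [-0.0005 -0.0006 -0.    ] turnz 0.0002
[-11.12336276   1.46444741  20.02744265] 91.71983599662781 [-0.0002 -0.0012  0.0012  0.0007  0.0013  0.0025]
```

```bash
python3 -c "
from plant import ctrl
print(ctrl.sign_off())"
```

```text
the job is handed in; nothing more can be done
None
```

I handed the job in with the block home in the slot, the plate seated on the pin, and the plate still gripped (about 90 N) and pressed down. The bed was about 6 mm down, judging by the arm's height. The sign-off gave no verdict, and I took no picture after the final press.

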